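# Clamp a wax bar in the jeweller's angle vise

## Task

Load the blue wax bar into the sloping green vise: lay it flat on the steel bed, under the open jaw, with its long side against the low green ledge and its end against the green end stop. Then crank the red handle clockwise until the orange pad presses the bar down firmly and the crank comes to its stop or nearly so, and let go. Leave the other things on the bench where they are.

Things in the scene. Friction and masses are not known exactly. Their poses are not given: they have to be found in the camera images.
- bar: bright blue wax bar, 45 (its x) x 170 (its y, long) x 32 mm (its z), about 0.24 kg, lying on the bench at the left; origin at the centre of its underside. Pick it across its 45 mm width about 38 mm from its middle, on the end that will stick out of the vise
- bar_center (a point): the centre of the blue bar, 16 mm above the bar's origin
- bed: sloping steel bed of the green angle vise, rising away from the robot at 30 degrees. Origin: the spot on its surface where the centre of the bar's underside belongs. x up the slope, y along the ledge, z square off the bed. Surface in mm: x -22 to 93, y -93 to 20. A seated bar lies along these axes and sticks out past y = 20, the open side from which it goes in
- ledge (a point): middle of the top inner edge of the low green ledge along the bed's lower side (nearest the robot): its face is at x = -22.5 mm in the bed's frame and it stands 8 mm proud of the bed, over y -93 to 20
- end_stop (a point): middle of the top inner edge of the green end stop: its face is at y = -85 mm in the bed's frame and it stands 14 mm proud, over x -32 to 22
- jaw_face (a point): centre of the face of the orange pad, moving with the jaw: at z = 60 mm off the bed minus 3.18 mm per radian of crank, until it meets the bar (top at z = 32). In the bed's frame, mm: jaw over x -18 to 67, y -73 to -27; screw rod of radius 8 behind the bar at x 44.5, y -50; fixed green head above, x 24 to 92, y -78 to -22, z 92 to 108
- pad: orange sprung pad, 34 x 40 x 10 mm, under the vise's moving jaw, above the bed; it slides square to the bed and has 9 mm of spring travel. Its origin is not on the pad: it is the bed's origin moved along with the jaw
- crank (a joint): angle of the vise's crank in radians: 0 fully open, grows as it is turned clockwise seen from the handle's side; the jaw comes down 3.18 mm per radian (20 mm a turn), meets the bar at about 8.8 and the crank has a fixed stop at 11.0. It stays where it is left
- knob (a point): middle of the red crank handle: a freely spinning cylinder 20 mm in diameter and 44 mm long, standing square off the bed (along the bed's z), 36 mm from the screw axis; the point is 25 mm above the crank's flat steel arm and 19 mm below the handle's free end
- screw_axis (a point): point on the axis of the crank at the height of the middle of the red handle (the handle circles about it with 36 mm radius, in the plane square to the bed's z)
- leather: tan leather block, 100 x 62 x 26 mm; a bystander, to be left alone; origin at the centre of its underside
- stake: dark wooden block, 90 x 70 x 40 mm; a bystander, to be left alone; origin at the centre of its underside
- jar: white plastic jar, 72 mm across, 55 mm high; a bystander, to be left alone; origin at the centre of its underside
- hammer: hammer lying on its side; a bystander, to be left alone; origin at the centre of its underside
- saw: piercing saw with steel frame and wooden handle, lying flat; a bystander, to be left alone; origin at the centre of its underside
- pin: flat light wooden board, 150 x 60 x 18 mm; a bystander, to be left alone; origin at the centre of its underside
- tube: green wax ring tube standing on end, 32 mm across, 60 mm high; a bystander, to be left alone; origin at the centre of its underside
There are look-alikes about, which are no part of the job. What is shaped like the part that bears bed but pink or purple is not meant.

How it is judged:
By the outcome, as a careful person would: the job done as asked, in the order asked, and still so for the second after the job is handed in, with the robot touching nothing.
It also fails if it takes over 67 s, if anything falls off the work surface, if the arm or the gripper's body presses on something with over 40 N, if the wrist force passes 120 N, or if a joint passes its speed limit or range.

## Robot

A 7-joint arm with a two-finger parallel gripper is mounted at the origin on the work surface. World frame = base frame: x ahead of the robot, y to its left, z up, the work surface at z = 0. Lengths are in m, angles in rad, forces in N, time in s.
With the tool pointing down it reaches from about 0.4 to 0.85 m from the base axis. Payload 4.5 kg.
Tool frame: the origin (TCP) lies at the centre of the arm's flange, where the gripper is bolted on; the fingertips stand 166 mm ahead of it and the grasp point (between the pads) lies 147 mm ahead of it; z points along the fingers, y is the line along which they close (so a half turn about z gives the same grasp; the last joint's range is limited). The gripper opens to 88 mm and grips with 3 to 60 N. Pads are 18 mm wide; open, the fingers measure 123 mm over their backs; the gripper's body (75 mm by 187 mm) begins 45 mm behind the grasp point.
Start: joints at [-1.254, 0.689, -0.195, 1.565, 0.157, 0.902, -0.215], TCP at [0.174, 0.6, 0.405] pointing down, gripper open.
Joint ranges: [-3.01, 3.01], [-0.46, 2.08], [-1.47, 1.51], [0.13, 2.56], [-1, 4.14], [0.04, 2.09], [-2.66, 2.66]. Speed limits (rad/s): [2.57, 2.57, 3.14, 3.14, 3.14, 3.14, 3.14].

## Interface

Orientations are given as a unit quaternion [w, x, y, z].
In Python, from bench import get_obs, read_camera, camera_model, job_done gives the robot as it stands.
- The arm moves only by the shell command python3 -m jog 'ROWS' [OPENING] [FORCE]. ROWS is text: rows parted by semicolons, each of 6 numbers parted by spaces: the shift along the tool's x, y, z in cm, then the turn, a rotation vector about the tool's x, y, z in degrees. In form: tx ty tz wx wy wz; .... A call has 1 to 12 rows; each row shifts and turns the commanded pose from where the row before left it, along the tool's axes as they then stand; what a row does not reach is not made up. A row lasts 1/12 s, in which the tool goes at most 41.7 mm and 7.16 degrees, less where a joint would pass 70% of its speed; a pose out of reach is approached as far as the arm can. A call with a gripper value outside its range is refused whole. OPENING is the finger opening in cm, from 0 to 8.81, set as the call begins (- or left out, the last holds). The fingers move at their own pace and stop on an object; FORCE is the grip in N (left out, the last holds). Time passes only in rows, so rows that do not move let the fingers close. It gives the time, the measured TCP pose, the force, the opening and the grip force at its end, in the units of the state.
- get_obs(): the state, without advancing time (a new reading comes with each control period).
- read_camera(name): name is "scene" or "top" or "wrist"; returns the picture (480x640x3 uint8, blue, green, red); there is no depth.
- camera_model(name): a dict with "K" (3x3 intrinsics, pixels), "pose" (4x4, takes a point from camera to world coordinates); the wrist camera has in their place "T_tool_cam" (4x4, takes a point from camera to tool coordinates, whose origin is the TCP and whose axes are the flange's). Camera axes: x right, y up, looking along -z (the intrinsics and any distortion apply to the point x, -y, -z); pixel columns grow to the right and rows downward; lengths in m; the calibration is good to about 2 mm. A picture is of the moment at which its call begins: read the wrist's pose just before it. camera_model takes no time and is no camera call.
- job_done(): hands the job in; it is judged then, once.
The state is a dict: "t": time; "joints": joint angles; "qvel": joint speeds; "joint_torque": joint torques, N m; "position": TCP position; "eef_rot": TCP orientation; "force": force on the tool from outside, world axes, zero at the start; "torque": the same for the moment, N m; "finger_gap": opening from 0.0 (shut) to 1.0 (fully open); "gripper_force": force on a finger pad.
Only numpy, scipy, OpenCV 4.12 (cv2) and the standard library are available. Lean on these libraries where they do the work, as an engineer would, in place of code of your own. Each camera call takes 0.05 s, during which the arm holds its last target. There are 200 camera calls.

## Working session

There is one attempt and no reset: what is moved stays moved. The work goes in short steps, Python scripts to look and compute and a shell command to move; the robot and the scene stay as the last step left them, time stands still between calls to the robot, and variables do not carry over. Pictures are saved under pics/ and viewed, at most 10 in all, crops included, and the job is handed in when it is done.

```bash
ls; mkdir -p pics
python3 - <<'E'
from bench import *
import cv2,numpy as np
o=get_obs();print(o)
for n in("scene","top"):
    cv2.imwrite(f"pics/{n}0.png",read_camera(n))
for n in("scene","top","wrist"):
    m=camera_model(n);print(n,{k:np.round(np.array(v),4).tolist() for k,v in m.items()})
E
```

```text
pics
{'t': 0.0, 'joints': array([-1.2542048 ,  0.68995588, -0.1945492 ,  1.56635861,  0.15730764,
        0.90253202, -0.21511465]), 'qvel': array([ 2.13843993e-03,  3.40056193e-04, -1.24181963e-03, -1.68849630e-03,
       -3.50706167e-04,  2.53800102e-04, -6.54679856e-05]), 'joint_torque': array([-4.05141282e-05, -5.27558577e+01, -1.26726609e+00, -1.53433031e+01,
       -5.26997913e-02,  6.54693649e-03,  1.65887905e-04]), 'position': array([0.17431652, 0.59984248, 0.40392432]), 'eef_rot': array([-6.76928688e-05,  1.40873803e-01,  9.90027125e-01, -9.26821194e-04]), 'force': array([ 0.33448169, -0.55008875,  0.36081768]), 'torque': array([0.04572173, 0.00825537, 0.01253755]), 'gripper_force': 0.0, 'finger_gap': 0.9969113651283206}
scene {'K': [[563.5551, 0.0, 323.3708], [0.0, 563.5551, 236.2396], [0.0, 0.0, 1.0]], 'pose': [[0.6434, -0.4731, 0.6018, 1.3256], [0.7655, 0.4051, -0.4999, -0.6486], [-0.0073, 0.7823, 0.6228, 0.9958], [0.0, 0.0, 0.0, 1.0]]}
top {'K': [[497.9481, 0.0, 320.4433], [0.0, 497.9481, 244.7852], [0.0, 0.0, 1.0]], 'pose': [[0.0023, 0.9979, -0.0647, 0.439], [-1.0, 0.0019, -0.0071, 0.0301], [-0.007, 0.0647, 0.9979, 1.4162], [0.0, 0.0, 0.0, 1.0]]}
wrist {'K': [[410.747, 0.0, 320.8162], [0.0, 410.747, 235.5291], [0.0, 0.0, 1.0]], 'T_tool_cam': [[0.0004, 0.9657, 0.2596, 0.0669], [1.0, -0.0003, -0.0003, 0.0018], [-0.0002, 0.2596, -0.9657, 0.0201], [0.0, 0.0, 0.0, 1.0]]}
```

View pics/scene0.png

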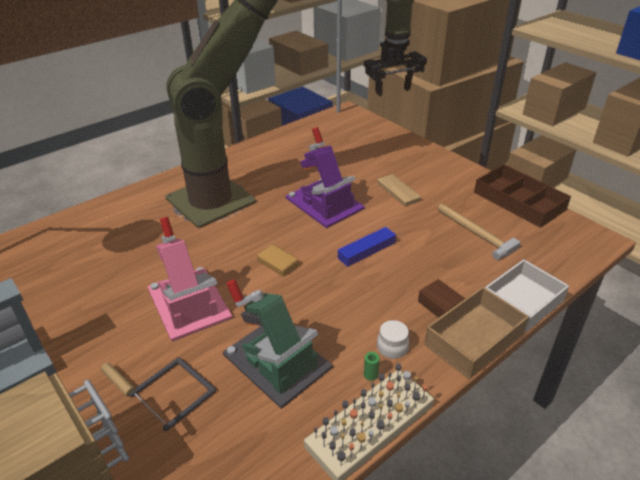

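View pics/top0.png

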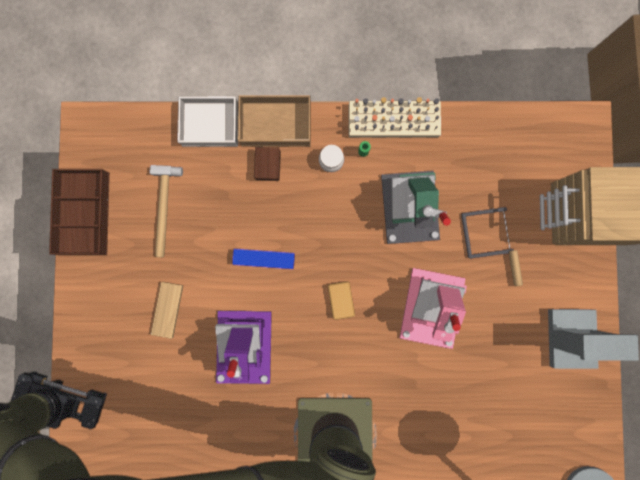

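The three vise-shaped things are the green one (top 412,207; scene 277,345), a pink one (top 435,305; scene 185,285) and a purple one (top 243,347; scene 327,185). The green one fits the description, since pink and purple are excluded. The blue bar is at top (263,259). Next I'll confirm with an enlarged crop.

Run:
```python
import cv2,numpy as np
t=cv2.imread("pics/top0.png");s=cv2.imread("pics/scene0.png")
a=cv2.resize(t[165:250,378:458],(400,425),interpolation=cv2.INTER_CUBIC)
b=cv2.resize(s[272:402,220:340],(400,433),interpolation=cv2.INTER_CUBIC)
c=np.zeros((433,800,3),np.uint8);c[:425,:400]=a;c[:,400:]=b
cv2.imwrite("pics/crop1.png",c)
for n,im in(("top",t),("scene",s)):
    h=cv2.cvtColor(im,cv2.COLOR_BGR2HSV)
    m=cv2.inRange(h,(112,150,80),(125,255,255))
    k,l,st,ce=cv2.connectedComponentsWithStats(m)
    for i in range(1,k):
        if st[i,4]>200: print(n,"blue",st[i],ce[i],cv2.minAreaRect(np.argwhere(l==i)[:,::-1].astype(np.float32)))
    m=cv2.inRange(h,(0,170,90),(6,255,255))|cv2.inRange(h,(174,170,90),(180,255,255))
    k,l,st,ce=cv2.connectedComponentsWithStats(m)
    for i in range(1,k):
        if st[i,4]>15: print(n,"red",st[i],ce[i],cv2.minAreaRect(np.argwhere(l==i)[:,::-1].astype(np.float32)))
```

```text
top blue [233 250  61  18 852] [263.06338028 258.50469484] ((263.0, 258.5), (60.06126403808594, 14.249410629272461), 4.085616588592529)
top red [440 214  11  11  74] [444.93243243 219.10810811] ((445.10003662109375, 218.70001220703125), (12.074767112731934, 6.708203315734863), 63.43495178222656)
top red [451 316   9  14  77] [455.15584416 322.75324675] ((455.0377502441406, 322.6320495605469), (13.873414993286133, 5.7691426277160645), 74.05460357666016)
top red [227 361   9  16  91] [231.37362637 368.58241758] ((231.4339599609375, 368.4811096191406), (6.043863773345947, 15.796463012695312), 15.945395469665527)
scene blue [619   9  21  50 530] [631.63584906  35.81509434] ((629.0, 33.5), (49.0, 20.0), 90.0)
scene blue [339 228  56  31 587] [365.67291312 242.89608177] ((366.2000427246094, 242.40003967285156), (11.62755298614502, 56.348915100097656), 63.43495178222656)
scene red [313 128   8  14  71] [316.66197183 134.50704225] ((316.6712341308594, 134.623291015625), (13.576773643493652, 5.266851902008057), 69.44395446777344)
scene red [160 217  13  19 135] [165.78518519 226.34074074] ((165.9000244140625, 226.20004272460938), (18.024978637695312, 7.905693531036377), 71.56504821777344)
scene red [227 280  15  21 176] [234.01136364 289.98863636] ((233.95361328125, 290.0205993652344), (21.3222713470459, 8.63044261932373), 66.03751373291016)
```

View pics/crop1.png

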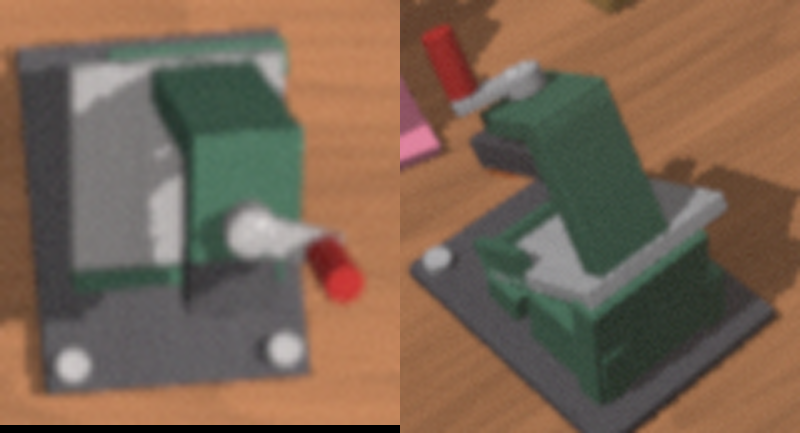

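Crop: green vise confirmed. In the left (top-view) half, the bed's far/open corner is at crop (70,68), the ledge is at (75–185,278) and the red knob is at about (335,270). In the right (scene) half, the bed's high edge runs (590,295)–(722,197) and the knob is at (450,65).

```bash
cat > h.py <<'E'
import numpy as np,cv2
from bench import *
from scipy.spatial.transform import Rotation as R
from scipy.optimize import least_squares
def rot(q): return R.from_quat(np.r_[q[1:],q[0]])
def Ttool(o=None):
    o=o or get_obs();T=np.eye(4);T[:3,:3]=rot(o['eef_rot']).as_matrix();T[:3,3]=o['position'];return T
def cam(n,T=None):
    m=camera_model(n);return np.array(m['K']),(np.array(m['pose']) if n!='wrist' else (Ttool() if T is None else T)@np.array(m['T_tool_cam']))
def proj(C,P):
    K,T=C;p=(np.atleast_2d(P)-T[:3,3])@T[:3,:3];p=p*[1,-1,-1];q=p@K.T;return q[:,:2]/q[:,2:]
def ray(C,uv):
    K,T=C;d=np.linalg.inv(K)@[uv[0],uv[1],1];return T[:3,3],T[:3,:3]@(d*[1,-1,-1])
def onplane(C,uv,z):
    o,d=ray(C,uv);return o+d*(z-o[2])/d[2]
def tri(L):
    A=[];b=[]
    for C,uv in L:
        o,d=ray(C,uv);d=d/np.linalg.norm(d);M=np.eye(3)-np.outer(d,d);A.append(M);b.append(M@o)
    return np.linalg.lstsq(np.vstack(A),np.hstack(b),rcond=None)[0]
def bedR(psi): return (R.from_euler('z',psi)*R.from_euler('y',-np.pi/6)).as_matrix()
def bed(p): T=np.eye(4);T[:3,:3]=bedR(p[3]);T[:3,3]=p[:3];return T
def plan(pos,Rm,n=None,grasp=True,force=None):
    """constant row (cm,deg) to bring grasp point to pos with tool rotation Rm; grasp point .147 ahead"""
    T=Ttool();Rm=np.array(Rm);tcp=np.array(pos)-(Rm[:,2]*.147 if grasp else 0)
    w=R.from_matrix(T[:3,:3].T@Rm).as_rotvec();d=T[:3,:3].T@(tcp-T[:3,3])
    n=n or int(max(np.ceil(np.degrees(np.linalg.norm(w))/7),np.ceil(np.linalg.norm(d)/.035),1))
    S=sum(R.from_rotvec(w/n*k).as_matrix() for k in range(n));t=np.linalg.solve(S,d)
    print(n,"x",np.round(t*100,2),np.round(np.degrees(w/n),2),"tcp",np.round(tcp,3))
def Rtool(z,y):
    z=z/np.linalg.norm(z);y=y-z*(z@y);y/=np.linalg.norm(y);return np.c_[np.cross(y,z),y,z]
E
python3 - <<'E'
from h import *
ct,cs=cam('top'),cam('scene')
knob=tri([(ct,(444.93,219.1)),(cs,(234.0,290.0))])
print('knob',knob, proj(ct,knob),proj(cs,knob))
obs=[(ct,(93,20,0),(392,178.6)),(ct,(-22.5,20,0),(392.5,219)),(cs,(93,-93,0),(220+188/3.333,272+293/3.333)),(cs,(93,20,0),(220+322/3.333,272+195/3.333))]
def f(p):
    T=bed(p);r=[proj(C,T[:3,:3]@(np.array(P)/1e3)+T[:3,3])[0]-uv for C,P,uv in obs]
    k=(knob-T[:3,3])@T[:3,:3]; r.append([(np.hypot(k[0]-.0445,k[1]+.05)-.036)*300])
    return np.hstack(r)
s=least_squares(f,[.48,-.26,.08,0]);print(s.x,s.fun.round(1))
T=bed(s.x);print('knob in bed',(knob-T[:3,3])@T[:3,:3])
b=[onplane(ct,uv,.032) for uv in cv2.boxPoints(((263,258.5),(60.06+1,14.25+1),4.0856))]
print(np.round(b,3),np.mean(b,0))
a=np.mean(b,0);Rm=Rtool(np.array([0,0,-1.]),np.array([1,0.,0]));Rm2=Rtool(np.array([0,0,-1.]),np.array([-1,0.,0]))
plan([a[0],a[1],.2],Rm);plan([a[0]-.05,a[1],.2],Rm2)
E
```

```text
knob [ 0.58056282 -0.26425703  0.2082803 ] [[444.90752098 219.08572845]] [[233.96783837 289.9992151 ]]
[ 0.62123414 -0.17644361  0.06177904  0.08894295] [-0.2  0.1 -0.1 -0.4 -0.4  0.6  0.  -0.6  0.1]
knob in bed [ 0.03141238 -0.08385365  0.15102913]
[[0.475 0.286 0.032]
 [0.517 0.283 0.032]
 [0.505 0.113 0.032]
 [0.463 0.116 0.032]] [0.49019575 0.19972916 0.032     ]
15 x [-3.64 -0.07  0.38] [-0.01  0.    4.92] tcp [0.49  0.2   0.347]
16 x [-0.   -3.48  0.36] [-0.   -0.01 -6.64] tcp [0.44  0.2   0.347]
```

Run:
```python
from h import *
Rm=Rtool(np.array([0,0,-1.]),np.array([.9976,-.07,0]))
plan([.4927,.238,.13],Rm,12);plan([.4927,.238,.13],Rm,14)
```

```text
12 x [-4.33  0.24  1.06] [-0.01  0.01  6.48] tcp [0.493 0.238 0.277]
14 x [-3.71  0.24  0.91] [-0.01  0.    5.56] tcp [0.493 0.238 0.277]
```

```bash
R="-3.71 0.24 0.91 0 0 5.56"; python3 -m jog '-3.71 0.24 0.91 0 0 5.56; -3.71 0.24 0.91 0 0 5.56; -3.71 0.24 0.91 0 0 5.56; -3.71 0.24 0.91 0 0 5.56; -3.71 0.24 0.91 0 0 5.56; -3.71 0.24 0.91 0 0 5.56; -3.71 0.24 0.91 0 0 5.56; -3.71 0.24 0.91 0 0 5.56; -3.71 0.24 0.91 0 0 5.56; -3.71 0.24 0.91 0 0 5.56; -3.71 0.24 0.91 0 0 5.56; -3.71 0.24 0.91 0 0 5.56' 8.8 && python3 -m jog '-3.71 0.24 0.91 0 0 5.56; -3.71 0.24 0.91 0 0 5.56; 0 0 0 0 0 0; 0 0 0 0 0 0'
python3 - <<'E'
from h import *
T=Ttool();im=read_camera('wrist');cv2.imwrite('pics/w1.png',im);C=cam('wrist',T)
m=cv2.inRange(cv2.cvtColor(im,cv2.COLOR_BGR2HSV),(112,150,60),(125,255,255))
k,l,st,ce=cv2.connectedComponentsWithStats(m);i=1+np.argmax(st[1:,4]);print(st[i])
c=cv2.findContours((l==i).astype(np.uint8),0,2)[0][0]
def f(p):
    c_,s_=np.cos(p[2]),np.sin(p[2]);P=np.array([(x,y,z) for x in(-.0225,.0225) for y in(-.085,.085) for z in(0,.032)])
    P=np.c_[p[0]+c_*P[:,0]-s_*P[:,1],p[1]+s_*P[:,0]+c_*P[:,1],P[:,2]]
    h=cv2.convexHull(proj(C,P).astype(np.float32))
    return [cv2.pointPolygonTest(h,(float(q[0]),float(q[1])),True) for q in c[:,0]
            if 2<q[0]<637 and 2<q[1]<477]
s=least_squares(f,[.49,.2,-.07],diff_step=1e-3,loss='soft_l1');print(s.x,np.mean(np.abs(s.fun)))
p=s.x;yv=np.array([-np.sin(p[2]),np.cos(p[2]),0]);xv=np.array([np.cos(p[2]),np.sin(p[2]),0])
plan([*(p[:2]+yv[:2]*.038),.0225],Rtool(np.array([0,0,-1.]),xv))
E
```

```text
t: 1.1
position: [0.4833, 0.3107, 0.2949]
eef_rot: [0.0, 0.664, 0.748, 0.0]
force: [2.3, 0.3, -0.3]
finger_gap: 1.0
gripper_force: 0.0
t: 1.43
position: [0.4929, 0.2358, 0.2767]
eef_rot: [0.0, 0.733, 0.68, -0.002]
force: [-0.1, 1.5, -0.4]
finger_gap: 1.004
gripper_force: 0.0
[285 316  72  30 124]
[ 0.49468069  0.2590828  -0.07209329] 0.5584976851149395
4 x [1.47 0.01 2.69] [-0.01  0.    0.01] tcp [0.497 0.297 0.169]
```

View pics/w1.png

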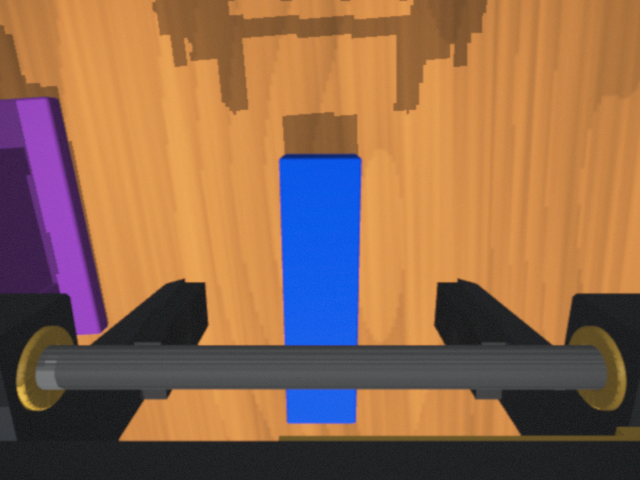

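The bar shows squarely between the fingers, at columns 280–361 and rows 155–423, partly hidden by a gripper cross rod at rows 345–390. My colour mask was too narrow, so I'll widen it.

Run:
```python
from h import *
T=Ttool();im=cv2.imread('pics/w1.png');C=cam('wrist',T)
m=cv2.inRange(cv2.cvtColor(im,cv2.COLOR_BGR2HSV),(98,150,50),(125,255,255));m[:,:250]=0;m[:,400:]=0
c=np.vstack(cv2.findContours(m,0,1)[0])[:,0];c=c[(c[:,1]<335)|(c[:,1]>400)];print(len(c),c.min(0),c.max(0))
def f(p):
    c_,s_=np.cos(p[2]),np.sin(p[2]);P=np.array([(x,y,z) for x in(-.0225,.0225) for y in(-.085,.085) for z in(0,.032)])
    P=np.c_[p[0]+c_*P[:,0]-s_*P[:,1],p[1]+s_*P[:,0]+c_*P[:,1],P[:,2]]
    h=cv2.convexHull(proj(C,P).astype(np.float32))
    return [cv2.pointPolygonTest(h,(float(q[0]),float(q[1])),True) for q in c]
s=least_squares(f,[.49,.2,-.07],diff_step=1e-3,loss='soft_l1');print(s.x,np.mean(np.abs(s.fun)))
p=s.x;yv=np.array([-np.sin(p[2]),np.cos(p[2]),0]);xv=np.array([np.cos(p[2]),np.sin(p[2]),0])
plan([*(p[:2]+yv[:2]*.038),.0225],Rtool(np.array([0,0,-1.]),xv))
```

```text
538 [280 155] [360 422]
[ 0.48985825  0.2043159  -0.06775303] 1.7105469801228066
4 x [ 0.1  -0.01  2.69] [-0.01  0.   -0.05] tcp [0.492 0.242 0.169]
```

```bash
python3 -m jog '0.08 0 2.69 0 0 0; 0.08 0 2.69 0 0 0; 0.08 0 2.69 0 0 0; 0.08 0 2.6 0 0 0; 0 0 0 0 0 0; 0 0 0 0 0 0; 0 0 0 0 0 0' && python3 -m jog '0 0 0 0 0 0; 0 0 0 0 0 0; 0 0 0 0 0 0; 0 0 0 0 0 0; 0 0 0 0 0 0; 0 0 0 0 0 0; 0 0 0 0 0 0; 0 0 0 0 0 0' 3 25
```

```text
t: 2.07
position: [0.4925, 0.2437, 0.1706]
eef_rot: [-0.001, 0.731, 0.683, 0.0]
force: [0.7, 0.5, -0.8]
finger_gap: 1.0
gripper_force: 0.0
t: 2.73
position: [0.4928, 0.2419, 0.1707]
eef_rot: [-0.0, 0.732, 0.682, 0.0]
force: [-0.1, -0.1, 1.0]
finger_gap: 0.509
gripper_force: 25.0
```

Run:
```python
from h import *
ct,cs=cam('top'),cam('scene')
im=cv2.imread('pics/top0.png')
q=[onplane(ct,uv,.01)[:2] for uv in [(381.6,175),(387,243),(439.6,239.4),(433.6,171.4)]]
for a,b in((0,1),(3,2),(0,3),(1,2)): d=q[b]-q[a];print(np.linalg.norm(d).round(3),(np.degrees(np.arctan2(d[1],d[0]))%90).round(2))
obs=[(ct,(93,20,0),(392,178.6)),(ct,(-22.5,20,0),(392.5,219)),(cs,(93,-93,0),(220+188/3.333,272+293/3.333)),(cs,(93,20,0),(220+322/3.333,272+195/3.333))]
for psi in(.065,.075,.089):
    def f(p):
        T=bed([*p,psi]);return np.hstack([proj(C,T[:3,:3]@(np.array(P)/1e3)+T[:3,3])[0]-uv for C,P,uv in obs])
    s=least_squares(f,[.62,-.176,.06]);print(psi,s.x,s.fun.round(1))
p=[.6212,-.1764,.0618,.078];T=bed(p)
plan(Ttool()[:3,3]+[0,0,.12],Ttool()[:3,:3],grasp=False)
```

```text
0.195 4.17
0.195 4.27
0.149 4.06
0.149 4.03
0.065 [ 0.62141071 -0.17479328  0.06143796] [-0.2 -0.1 -0.9 -0.6 -1.1  0.3  0.2 -0.2]
0.075 [ 0.62133802 -0.17546892  0.06159043] [-0.2 -0.  -0.6 -0.5 -0.8  0.4  0.1 -0.4]
0.089 [ 0.62124103 -0.17641358  0.06178993] [-0.3  0.1 -0.1 -0.4 -0.4  0.6  0.  -0.6]
4 x [ 0.  0. -3.] [0. 0. 0.] tcp [0.493 0.242 0.291]
```

```bash
python3 -m jog '0 0 -3 0 0 0; 0 0 -3 0 0 0; 0 0 -3 0 0 0; 0 0 -3 0 0 0; 0 0 0 0 0 0'
cat >> h.py <<'E'
BED=bed([.6213,-.1754,.0616,.074])
RV=BED[:3,:3]@np.c_[[0,1,0],[1,0,0],[0,0,-1]]  # tool x=bed y, tool y=bed x, tool z=-bed z
def B(x,y,z): return BED[:3,:3]@(np.array([x,y,z])/1e3)+BED[:3,3]
def inbed():
    T=Ttool();g=T[:3,3]+.147*T[:3,2];print('grasp in bed mm',((g-BED[:3,3])@BED[:3,:3]*1e3).round(1),'rot err deg',np.degrees(R.from_matrix(RV.T@T[:3,:3]).as_rotvec()).round(1))
E
python3 - <<'E'
from h import *
plan(B(8,168,60),RV,10)
E
```

```text
t: 3.15
position: [0.4943, 0.2424, 0.2952]
eef_rot: [0.001, 0.732, 0.682, 0.004]
force: [0.1, -0.1, -3.9]
finger_gap: 0.508
gripper_force: 25.0
10 x [-2.58  0.08  0.52] [-2.95  0.19 -0.82] tcp [ 0.513 -0.015  0.245]
```

```bash
python3 -m jog '-2.58 0.08 0.52 -2.95 0.19 -0.82; -2.58 0.08 0.52 -2.95 0.19 -0.82; -2.58 0.08 0.52 -2.95 0.19 -0.82; -2.58 0.08 0.52 -2.95 0.19 -0.82; -2.58 0.08 0.52 -2.95 0.19 -0.82; -2.58 0.08 0.52 -2.95 0.19 -0.82; -2.58 0.08 0.52 -2.95 0.19 -0.82; -2.58 0.08 0.52 -2.95 0.19 -0.82; -2.58 0.08 0.52 -2.95 0.19 -0.82; -2.58 0.08 0.52 -2.95 0.19 -0.82; 0 0 0 0 0 0; 0 0 0 0 0 0'
python3 - <<'E'
from h import *
inbed();plan(B(7,165,37),RV,2)
s=read_camera('scene');t=read_camera('top')
c=np.zeros((560,800,3),np.uint8);c[:,:400]=cv2.resize(t[150:260,355:434],(400,560),interpolation=2)
c[:,400:]=cv2.resize(s[230:400,220:341],(400,560),interpolation=2);cv2.imwrite('pics/c2.png',c)
E
```

```text
t: 4.15
position: [0.4969, 0.0956, 0.266]
eef_rot: [0.081, 0.7, 0.706, 0.068]
force: [-0.4, -0.3, -3.1]
finger_gap: 0.506
gripper_force: 25.0
grasp in bed mm [-33.5 274.6  89.3] rot err deg [18.  -2.4  3.2]
2 x [-5.65  0.53  2.41] [-8.99  1.22 -1.59] tcp [ 0.523 -0.017  0.224]
```

View pics/c2.png

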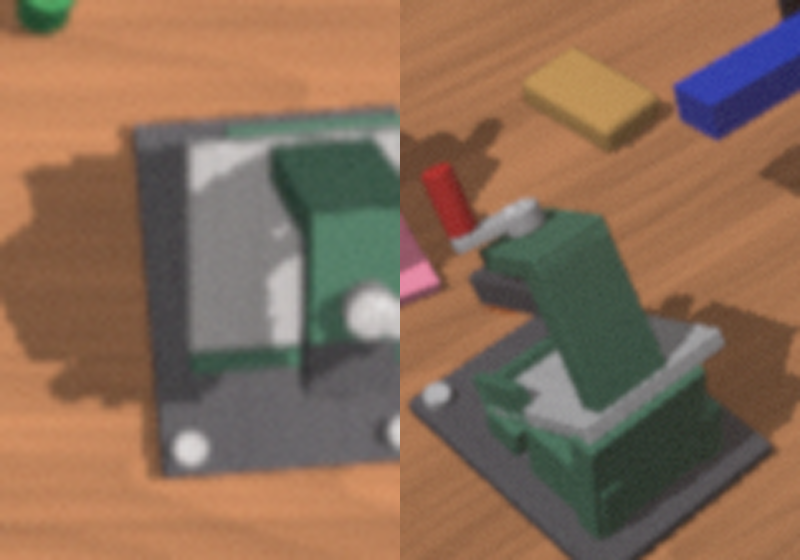

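The rows were cut short by a joint speed limit, so the bar (crop right, 740,70) is still clear of the vise. I'll carry on with smaller rows.

Run:
```python
from h import *
plan(B(8,168,50),RV,10)
```

```text
10 x [-1.12  0.05  0.35] [-1.79  0.24 -0.32] tcp [ 0.518 -0.015  0.236]
```

```bash
python3 -m jog '-1.12 0.05 0.35 -1.79 0.24 -0.32; -1.12 0.05 0.35 -1.79 0.24 -0.32; -1.12 0.05 0.35 -1.79 0.24 -0.32; -1.12 0.05 0.35 -1.79 0.24 -0.32; -1.12 0.05 0.35 -1.79 0.24 -0.32; -1.12 0.05 0.35 -1.79 0.24 -0.32; -1.12 0.05 0.35 -1.79 0.24 -0.32; -1.12 0.05 0.35 -1.79 0.24 -0.32; -1.12 0.05 0.35 -1.79 0.24 -0.32; -1.12 0.05 0.35 -1.79 0.24 -0.32; 0 0 0 0 0 0; 0 0 0 0 0 0'
python3 - <<'E'
from h import *
inbed();plan(B(7,165,40),RV,2);print(get_obs()['joints'].round(2))
E
```

```text
t: 5.25
position: [0.512, 0.0019, 0.2412]
eef_rot: [0.159, 0.667, 0.71, 0.159]
force: [-0.9, -0.2, -2.9]
finger_gap: 0.505
gripper_force: 25.0
grasp in bed mm [ -3.6 182.2  56.9] rot err deg [ 4.1 -1.1  0.4]
2 x [-0.98  0.06  0.84] [-2.03  0.55 -0.18] tcp [ 0.522 -0.017  0.227]
[ 0.21  0.86 -0.51  2.23  2.29  0.53 -2.26]
```

```bash
python3 -m jog '-0.49 0.03 0.42 -1 0.27 -0.09; -0.49 0.03 0.42 -1 0.27 -0.09; -0.49 0.03 0.42 -1 0.27 -0.09; -0.49 0.03 0.42 -1 0.27 -0.09; 0 0 0 0 0 0; 0 0 0 0 0 0'
python3 - <<'E'
from h import *
inbed();plan(B(7,100,40),RV,6);print(get_obs()['joints'].round(2))
E
```

```text
t: 5.75
position: [0.5224, -0.0158, 0.2276]
eef_rot: [0.176, 0.656, 0.709, 0.19]
force: [-0.7, 0.4, -2.9]
finger_gap: 0.506
gripper_force: 25.0
grasp in bed mm [  7.9 166.6  40.2] rot err deg [-0.   0.1 -0.1]
6 x [-1.11 -0.02  0.  ] [ 0.01 -0.01  0.02] tcp [ 0.527 -0.082  0.227]
[ 0.3   0.92 -0.58  2.22  2.43  0.61 -2.29]
```

```bash
python3 -m jog '-1.2 0 0.06 0 0 0; -1.2 0 0.06 0 0 0; -1.2 0 0.06 0 0 0; -1.2 0 0.06 0 0 0; -1.2 0 0.06 0 0 0; -1.2 0 0.06 0 0 0; -1.2 0 0.06 0 0 0; -1.2 0 0.06 0 0 0; -1.2 0 0.06 0 0 0; -1.2 0 0.06 0 0 0; 0 0 0 0 0 0; 0 0 0 0 0 0'
python3 - <<'E'
from h import *
inbed();print(get_obs()['joints'].round(2))
s=read_camera('scene');t=read_camera('top')
c=np.zeros((560,800,3),np.uint8);c[:,:400]=cv2.resize(t[150:260,370:449],(400,560),interpolation=2)
c[:,400:]=cv2.resize(s[230:400,220:341],(400,560),interpolation=2);cv2.imwrite('pics/c3.png',c)
E
```

```text
t: 6.75
position: [0.5346, -0.1369, 0.2225]
eef_rot: [0.177, 0.657, 0.708, 0.191]
force: [1.1, 0.2, -3.2]
finger_gap: 0.512
gripper_force: 25.0
grasp in bed mm [ 8.5 44.8 34.1] rot err deg [-0.2 -0.  -0. ]
[ 0.52  0.93 -0.52  2.13  2.57  0.43 -2.18]
```

View pics/c3.png

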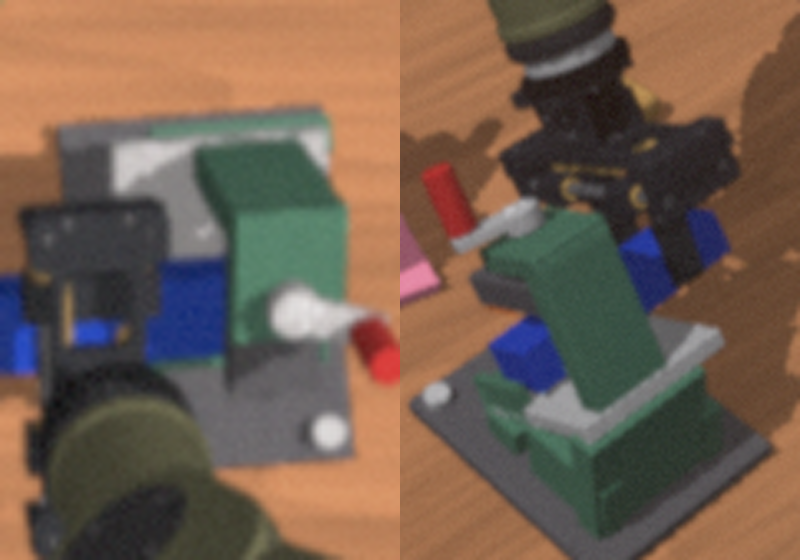

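The bar now lies under the jaw (scene crop end face at 530,350), just above the bed and short of the end stop. Next I'll lower it and feel for contact.

```bash
python3 -m jog '0 0 0.3 0 0 0; 0 0 0.3 0 0 0; 0 0 0.2 0 0 0; 0 0 0 0 0 0; 0 0 0 0 0 0'; python3 -c "from h import *;inbed();print(BED[:3,:3].T@get_obs()['force'])"; python3 -m jog '0 0 0.1 0 0 0; 0 0 0.1 0 0 0; 0 0 0 0 0 0; 0 0 0 0 0 0'; python3 -c "from h import *;inbed();print(BED[:3,:3].T@get_obs()['force'])"
```

```text
t: 7.27
position: [0.5388, -0.1354, 0.2156]
eef_rot: [0.177, 0.656, 0.708, 0.191]
force: [-1.1, 0.7, -0.6]
finger_gap: 0.509
gripper_force: 25.0
grasp in bed mm [ 8.7 46.2 26. ] rot err deg [-0.2  0.1 -0.1]
[-1.23904737  0.79166132 -0.0154409 ]
t: 7.6
position: [0.5394, -0.1355, 0.2143]
eef_rot: [0.177, 0.656, 0.708, 0.191]
force: [-4.7, 1.8, 4.4]
finger_gap: 0.506
gripper_force: 25.0
grasp in bed mm [ 8.6 46.  24.6] rot err deg [-0.2  0.1 -0.1]
[-1.76385646  2.18446692  6.12138668]
```

```bash
python3 -m jog '0 -0.25 0 0 0 0; 0 -0.25 0 0 0 0; 0 -0.2 0 0 0 0; 0 0 0 0 0 0; 0 0 0 0 0 0'; python3 -c "from h import *;inbed();print(BED[:3,:3].T@get_obs()['force'])"; python3 -m jog '0 -0.1 0 0 0 0; 0 -0.1 0 0 0 0; 0 0 0 0 0 0; 0 0 0 0 0 0'; python3 -c "from h import *;inbed();print(BED[:3,:3].T@get_obs()['force'])"
```

```text
t: 8.02
position: [0.535, -0.1363, 0.2116]
eef_rot: [0.179, 0.656, 0.708, 0.192]
force: [-1.2, 1.1, 6.7]
finger_gap: 0.507
gripper_force: 25.0
grasp in bed mm [ 4.1 45.2 24.5] rot err deg [-0.4 -0.1 -0.1]
[2.39788808 1.19655829 6.39978347]
t: 8.35
position: [0.5335, -0.1366, 0.2108]
eef_rot: [0.18, 0.656, 0.708, 0.192]
force: [-0.8, 0.8, 6.9]
finger_gap: 0.509
gripper_force: 25.0
grasp in bed mm [ 2.5 45.  24.5] rot err deg [-0.5 -0.1 -0.2]
[2.84007539 0.84207404 6.34862256]
```

```bash
python3 -m jog '-0.25 0 0 0 0 0; -0.25 0 0 0 0 0; -0.1 0 0 0 0 0; 0 0 0 0 0 0; 0 0 0 0 0 0'; python3 -c "from h import *;inbed();print(BED[:3,:3].T@get_obs()['force'])"
```

```text
t: 8.77
position: [0.5326, -0.141, 0.2102]
eef_rot: [0.177, 0.655, 0.709, 0.192]
force: [-3.7, 4.0, 7.8]
finger_gap: 0.506
gripper_force: 25.0
grasp in bed mm [ 0.5 41.4 24.7] rot err deg [-0.2  0.2 -0.2]
[0.95403115 4.28451806 8.47185936]
```

```bash
python3 -m jog '-0.15 -0.1 0 0 0 0; -0.15 -0.1 0 0 0 0; 0 0 0 0 0 0; 0 0 0 0 0 0'; python3 -c "from h import *;inbed();print(BED[:3,:3].T@get_obs()['force'])";python3 -m jog '-0.15 -0.1 0 0 0 0; -0.15 -0.1 0 0 0 0; 0 0 0 0 0 0; 0 0 0 0 0 0'; python3 -c "from h import *;inbed();print(BED[:3,:3].T@get_obs()['force'])"
```

```text
t: 9.1
position: [0.5317, -0.142, 0.2098]
eef_rot: [0.176, 0.654, 0.71, 0.194]
force: [-2.0, 7.4, 7.9]
finger_gap: 0.513
gripper_force: 25.0
grasp in bed mm [-0.2 41.2 24.7] rot err deg [-0.4  0.5 -0.4]
[2.68603297 7.51128502 7.52891003]
t: 9.43
position: [0.5309, -0.1429, 0.2092]
eef_rot: [0.175, 0.652, 0.711, 0.196]
force: [0.1, 11.4, 8.5]
finger_gap: 0.509
gripper_force: 25.0
grasp in bed mm [-1.1 41.  24.8] rot err deg [-0.4  0.8 -0.5]
[ 5.01775475 11.34123103  6.86572582]
```

```bash
python3 -m jog '0 -0.15 0 0 0 0; 0 -0.15 0 0 0 0; 0 0 0 0 0 0; 0 0 0 0 0 0'; python3 -c "from h import *;inbed();print(BED[:3,:3].T@get_obs()['force'])";python3 - <<'E'
from h import *
s=read_camera('scene');t=read_camera('top')
c=np.zeros((560,800,3),np.uint8);c[:,:400]=cv2.resize(t[180:260,380:437],(400,560),interpolation=2)
c[:,400:]=cv2.resize(s[280:390,225:304],(400,560),interpolation=2);cv2.imwrite('pics/c4.png',c)
E
```

```text
t: 9.77
position: [0.5298, -0.1428, 0.2087]
eef_rot: [0.177, 0.651, 0.711, 0.197]
force: [2.6, 11.3, 10.7]
finger_gap: 0.508
gripper_force: 25.0
grasp in bed mm [-1.6 41.1 24.8] rot err deg [-0.7  0.7 -0.6]
[ 8.27701309 11.10737042  7.54133085]
```

View pics/c4.png

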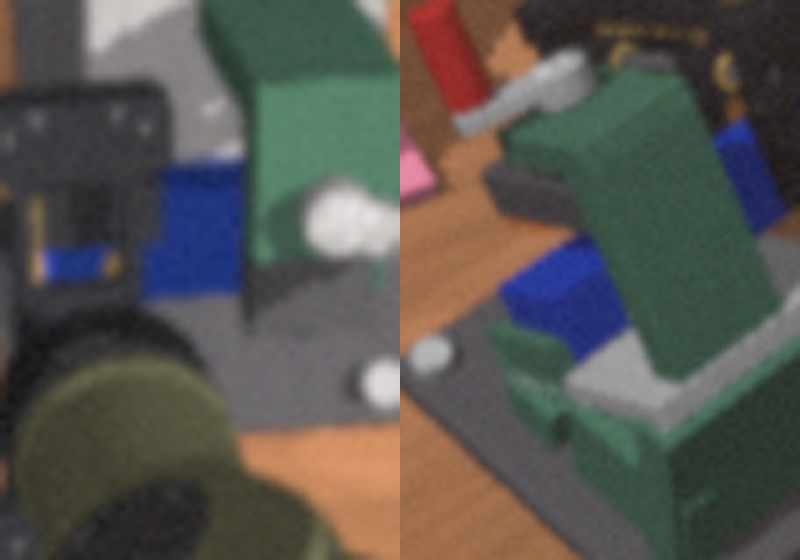

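The bar sits on the bed against the end stop (scene crop 570,330) and its lower edge has met the ledge: force rose with no further motion. I'll release and back off.

```bash
python3 -m jog '0 0 0 0 0 0; 0 0 0 0 0 0; 0 0 0 0 0 0; 0 0 0 0 0 0; 0 0 0 0 0 0' 7.5; python3 -m jog '0 0.2 -2 0 0 0; 0 0.2 -3 0 0 0; 0 0 -3 0 0 0; 0 0 -3 0 0 0; 0 0 -3 0 0 0; 0 0 0 0 0 0; 0 0 0 0 0 0'
python3 - <<'E'
from h import *
inbed();print(get_obs()['joints'].round(2))
cs,ct=cam('scene'),cam('top')
s=read_camera('scene');t=read_camera('top')
k=tri([(ct,(444.93,219.1)),(cs,(234.0,290.0))]);print((k-BED[:3,3])@BED[:3,:3]*1e3)
def dr(im,C,P,col,f,u0,v0):
    q=proj(C,np.array([B(*p) for p in P]));q=(q-[u0-.5,v0-.5])*f; cv2.polylines(im,[(q*16).astype(np.int32)],True,col,1,cv2.LINE_AA,4)
out=np.zeros((560,800,3),np.uint8)
for im,C,u0,v0,x in((t,ct,372,170,0),(s,cs,235,280,400)):
    a=cv2.resize(im[v0:v0+112,u0:u0+80],(400,560),interpolation=2)
    dr(a,C,[(-22.5,-85,32),(-22.5,85,32),(22.5,85,32),(22.5,-85,32)],(0,255,255),5,u0,v0)
    dr(a,C,[(-22.5,-85,0),(-22.5,85,0),(22.5,85,0),(22.5,-85,0)],(255,0,255),5,u0,v0)
    out[:,x:x+400]=a
cv2.imwrite('pics/c5.png',out)
E
```

```text
t: 10.28
position: [0.5265, -0.1497, 0.2055]
eef_rot: [0.177, 0.657, 0.708, 0.19]
force: [-0.0, -0.2, -0.5]
finger_gap: 0.842
gripper_force: 0.0
t: 10.87
position: [0.4597, -0.1545, 0.33]
eef_rot: [0.178, 0.657, 0.708, 0.19]
force: [0.8, -0.2, 0.3]
finger_gap: 0.854
gripper_force: 0.0
grasp in bed mm [ -3.4  32.5 165.2] rot err deg [-0.3 -0.1 -0.1]
[ 0.63  0.66 -0.54  2.27  2.55  0.28 -2.18]
[ 32.46798272 -85.60204696 150.62642153]
```

View pics/c5.png

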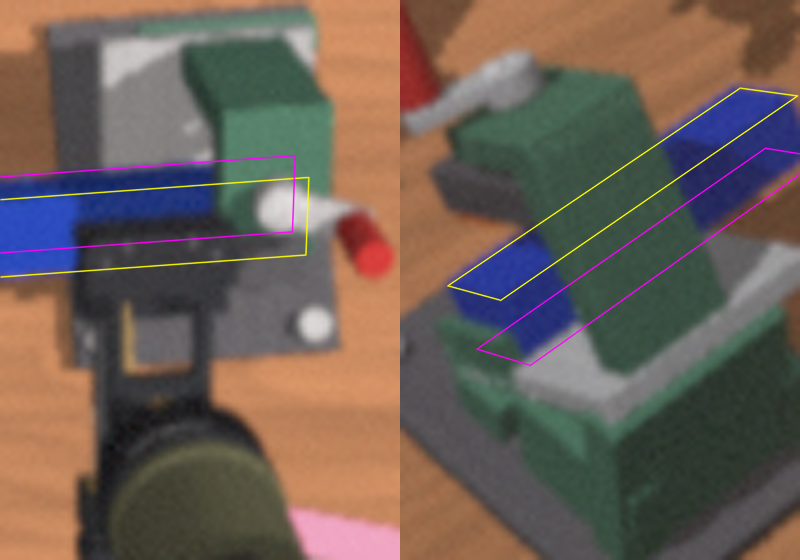

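The projected seated bar (yellow/magenta outlines) matches the real bar at the end stop (scene crop 450–530,290–360), so it is seated. Next is the knob, at about (33,-84.5,151) mm in the bed frame.

```bash
python3 - <<'E'
from h import *
plan(B(10,0,208),RV,3);plan(B(33,-84.5,208),RV,8)
E
python3 -m jog '-0.8 0.5 -1.4 0 0 0; -0.8 0.5 -1.4 0 0 0; -0.8 0.5 -1.4 0 0 0; -0.8 0 0 0 0 0; 0 0 0 0 0 0'
python3 - <<'E'
from h import *
inbed();print(get_obs()['joints'].round(2));plan(B(33,-84.5,208),RV,8)
E
```

```text
3 x [-1.1   0.48 -1.48] [ 0.05 -0.    0.02] tcp [ 0.453 -0.188  0.374]
8 x [-1.47  0.47 -0.56] [ 0.02 -0.    0.01] tcp [ 0.479 -0.271  0.386]
t: 11.38
position: [0.455, -0.1882, 0.3721]
eef_rot: [0.178, 0.657, 0.707, 0.19]
force: [0.6, 0.4, 0.1]
finger_gap: 0.849
gripper_force: 0.0
grasp in bed mm [ 11.3  -0.8 205.3] rot err deg [-0.2 -0.1  0. ]
[ 0.68  0.57 -0.47  2.2   2.55  0.09 -2.13]
8 x [-1.05  0.28 -0.03] [ 0.02  0.02 -0.01] tcp [ 0.479 -0.271  0.386]
```

Wrist joint 6 is near its limit in this pose. Since the handle spins freely, I'll grip it with the fingers closing along the bed's y axis and the tool nearly upright, which keeps the arm in a healthy configuration.

```bash
cat >> h.py <<'E'
tl=np.radians(8);yb=BED[:3,1];fx=np.array([np.cos(.074),np.sin(.074),0])
RK=Rtool(np.sin(tl)*fx-np.cos(tl)*np.array([0,0,1]),yb)
def inb2():
    T=Ttool();g=T[:3,3]+.147*T[:3,2];print('grasp in bed mm',((g-BED[:3,3])@BED[:3,:3]*1e3).round(1),'rot err',np.degrees(R.from_matrix(RK.T@T[:3,:3]).as_rotvec()).round(1),'F bed',(BED[:3,:3].T@get_obs()['force']).round(1),'j',get_obs()['joints'].round(2))
E
python3 - <<'E'
from h import *
plan(B(33,-84.5,157)+[0,0,.07],RK,24)
E
```

```text
24 x [-0.63  0.11 -0.13] [ 0.72  0.73 -3.7 ] tcp [ 0.557 -0.265  0.43 ]
```

```bash
python3 -m jog '0 0 -1.5 0 0 0; -0.6 0.1 -0.3 0.7 0.7 -3.7; -0.6 0.1 -0.2 0.7 0.7 -3.7; -0.6 0.1 -0.13 0.7 0.7 -3.7; -0.6 0.1 -0.13 0.7 0.7 -3.7; -0.6 0.1 -0.13 0.7 0.7 -3.7; -0.6 0.1 -0.13 0.7 0.7 -3.7; -0.6 0.1 -0.13 0.7 0.7 -3.7; -0.6 0.1 -0.13 0.7 0.7 -3.7; -0.6 0.1 -0.13 0.7 0.7 -3.7; -0.6 0.1 -0.13 0.7 0.7 -3.7;0 0 0 0 0 0' 6
python3 - <<'E'
from h import *
inb2()
plan(B(33,-84.5,157)+[0,0,.07],RK,12)
E
```

```text
t: 12.38
position: [0.4529, -0.2164, 0.3892]
eef_rot: [0.175, 0.536, 0.811, 0.155]
force: [-0.3, -0.5, -0.3]
finger_gap: 0.68
gripper_force: 0.0
grasp in bed mm [  7.9 -24.2 222.5] rot err [-13.3 -15.4  70.6] F bed [-0.4 -0.5 -0.1] j [ 0.98  0.64 -0.87  2.11  1.13  0.3  -0.32]
12 x [-1.06  0.22 -0.1 ] [ 1.11  1.28 -5.88] tcp [ 0.557 -0.265  0.43 ]
```

```bash
python3 -m jog '-1.06 0.22 -0.1 1.11 1.28 -5.88; -1.06 0.22 -0.1 1.11 1.28 -5.88; -1.06 0.22 -0.1 1.11 1.28 -5.88; -1.06 0.22 -0.1 1.11 1.28 -5.88; -1.06 0.22 -0.1 1.11 1.28 -5.88; -1.06 0.22 -0.1 1.11 1.28 -5.88; -1.06 0.22 -0.1 1.11 1.28 -5.88; -1.06 0.22 -0.1 1.11 1.28 -5.88; -1.06 0.22 -0.1 1.11 1.28 -5.88; -1.06 0.22 -0.1 1.11 1.28 -5.88; -1.06 0.22 -0.1 1.11 1.28 -5.88; -1.06 0.22 -0.1 1.11 1.28 -5.88'
python3 - <<'E'
from h import *
inb2()
plan(B(33,-84.5,157)+[0,0,.07],RK,12)
E
```

```text
t: 13.38
position: [0.5573, -0.2632, 0.4291]
eef_rot: [0.07, -0.034, 0.997, 0.0]
force: [0.1, -0.3, 0.5]
finger_gap: 0.685
gripper_force: 0.0
grasp in bed mm [ 67.9 -83.5 217.1] rot err [ 0.3 -0.   0.3] F bed [ 0.3 -0.3  0.4] j [ 0.99  0.91 -1.29  1.6   0.96  1.2   1.2 ]
12 x [-0.   -0.01 -0.  ] [-0.02  0.   -0.02] tcp [ 0.557 -0.265  0.43 ]
```

Run:
```python
from h import *
T=Ttool();im=read_camera('wrist');C=cam('wrist',T);h=cv2.cvtColor(im,cv2.COLOR_BGR2HSV)
m=cv2.inRange(h,(0,150,60),(7,255,255))|cv2.inRange(h,(172,150,60),(180,255,255))
k,l,st,ce=cv2.connectedComponentsWithStats(m)
for i in range(1,k):
    if st[i,4]>150: print(st[i],ce[i].round(1))
print('pred base,mid,top',proj(C,[B(33,-84.5,z) for z in(126,151,170)]).round(1))
plan(B(33,-84.5,157),RK,4)
```

```text
[ 298  220   41   44 1377] [318.2 240.7]
pred base,mid,top [[316.7 248.6]
 [315.9 244.2]
 [315.2 240.1]]
4 x [ 0.3  -0.07  1.74] [-0.06  0.04  0.03] tcp [ 0.557 -0.265  0.36 ]
```

Prediction and picture agree within about 3 px, so I'll descend and grip the knob.

```bash
python3 -m jog '0.3 -0.05 1.74 0 0 0; 0.3 -0.05 1.74 0 0 0; 0.3 -0.05 1.74 0 0 0; 0.3 -0.05 1.74 0 0 0; 0 0 0 0 0 0; 0 0 0 0 0 0' 6; python3 -c "from h import *;inb2()"; python3 -m jog '0 0 0 0 0 0; 0 0 0 0 0 0; 0 0 0 0 0 0; 0 0 0 0 0 0; 0 0 0 0 0 0; 0 0 0 0 0 0' 1 15; python3 -c "from h import *;inb2()"
```

```text
t: 13.93
position: [0.5543, -0.2653, 0.3589]
eef_rot: [0.07, -0.033, 0.997, 0.002]
force: [-0.0, -0.6, -0.3]
finger_gap: 0.682
gripper_force: 0.0
grasp in bed mm [ 30.1 -85.  157.8] rot err [ 0.1 -0.1  0.5] F bed [-0.2 -0.6 -0.2] j [ 0.98  0.99 -1.22  1.68  1.06  1.09  1.12]
t: 14.43
position: [0.5547, -0.2657, 0.3609]
eef_rot: [0.072, -0.033, 0.997, 0.001]
force: [0.9, 0.2, -0.3]
finger_gap: 0.255
gripper_force: 0.0
grasp in bed mm [ 31.8 -85.6 159.2] rot err [ 0.2 -0.2  0.4] F bed [ 0.6  0.1 -0.7] j [ 0.98  0.99 -1.23  1.68  1.06  1.09  1.12]
```

```bash
cat >> h.py <<'E'
def circ(phi,d,n):
    """rows turning knob clockwise from phi (deg) by n steps of d"""
    M=RK.T@BED[:3,:3];r=3.6;o=[]
    for k in range(n):
        a,b=np.radians(phi-k*d),np.radians(phi-(k+1)*d)
        o.append(' '.join('%.2f'%v for v in M@[r*(np.cos(b)-np.cos(a)),r*(np.sin(b)-np.sin(a)),0]))
    print('; '.join(o),'end phi',phi-n*d)
def ph():
    T=Ttool();g=((T[:3,3]+.147*T[:3,2])-BED[:3,3])@BED[:3,:3]*1e3-[44.5,-50,0];print('phi',np.degrees(np.arctan2(g[1],g[0])).round(1),'r',np.hypot(*g[:2]).round(1))
E
python3 -c "from h import *;ph();circ(-108,15,6);circ(-198,18,12)"
```

```text
phi -109.6 r 37.8
0.79 0.40 0.32; 0.66 0.61 0.27; 0.49 0.77 0.20; 0.29 0.89 0.12; 0.07 0.94 0.03; -0.16 0.92 -0.06 end phi -198
-0.47 1.00 -0.19; -0.74 0.80 -0.30; -0.93 0.51 -0.38; -1.03 0.18 -0.42; -1.03 -0.18 -0.42; -0.93 -0.51 -0.38; -0.74 -0.80 -0.30; -0.47 -1.00 -0.19; -0.16 -1.11 -0.07; 0.16 -1.11 0.07; 0.47 -1.00 0.19; 0.74 -0.80 0.30 end phi -414
```

```bash
python3 -m jog '0.79 0.40 0.32 0 0 0; 0.66 0.61 0.27 0 0 0; 0.49 0.77 0.20 0 0 0; 0.29 0.89 0.12 0 0 0; 0.07 0.94 0.03 0 0 0; -0.16 0.92 -0.06 0 0 0; 0 0 0 0 0 0' 1 15; python3 -c "from h import *;inb2();ph()"
```

```text
t: 15.02
position: [0.5312, -0.2215, 0.349]
eef_rot: [0.071, -0.034, 0.997, 0.0]
force: [-4.2, -0.9, 2.7]
finger_gap: 0.218
gripper_force: 15.0
grasp in bed mm [  8.1 -40.1 159.1] rot err [ 0.3 -0.1  0.3] F bed [-2.4 -0.5  4.4] j [ 0.95  0.96 -1.22  1.81  1.09  1.03  0.98]
phi 164.8 r 37.7
```

```bash
python3 -m jog '-0.47 1.00 -0.19 0 0 0; -0.74 0.80 -0.30 0 0 0; -0.93 0.51 -0.38 0 0 0; -1.03 0.18 -0.42 0 0 0; -1.03 -0.18 -0.42 0 0 0; -0.93 -0.51 -0.38 0 0 0; -0.74 -0.80 -0.30 0 0 0; -0.47 -1.00 -0.19 0 0 0; -0.16 -1.11 -0.07 0 0 0; 0.16 -1.11 0.07 0 0 0; 0.47 -1.00 0.19 0 0 0; 0.74 -0.80 0.30 0 0 0'
python3 - <<'E'
from h import *
inb2();ph();circ(-414,18,12)
s=read_camera('scene');t=read_camera('top');cv2.imwrite('pics/s6.png',s)
cv2.imwrite('pics/c6.png',cv2.resize(s[230:380,215:375],(800,600)[:2],interpolation=2)[:600])
E
```

```text
t: 16.02
position: [0.5834, -0.2565, 0.378]
eef_rot: [0.074, -0.035, 0.997, 0.004]
force: [1.7, 5.0, 1.4]
finger_gap: 0.218
gripper_force: 15.0
grasp in bed mm [ 66.5 -77.7 159.1] rot err [-0.1 -0.5  0.3] F bed [2.5 4.9 0.1] j [ 0.94  0.99 -1.24  1.6   1.03  1.14  1.15]
phi -51.5 r 35.4
0.93 -0.51 0.38; 1.03 -0.18 0.42; 1.03 0.18 0.42; 0.93 0.51 0.38; 0.74 0.80 0.30; 0.47 1.00 0.19; 0.16 1.11 0.07; -0.16 1.11 -0.07; -0.47 1.00 -0.19; -0.74 0.80 -0.30; -0.93 0.51 -0.38; -1.03 0.18 -0.42 end phi -630
```

View pics/c6.png

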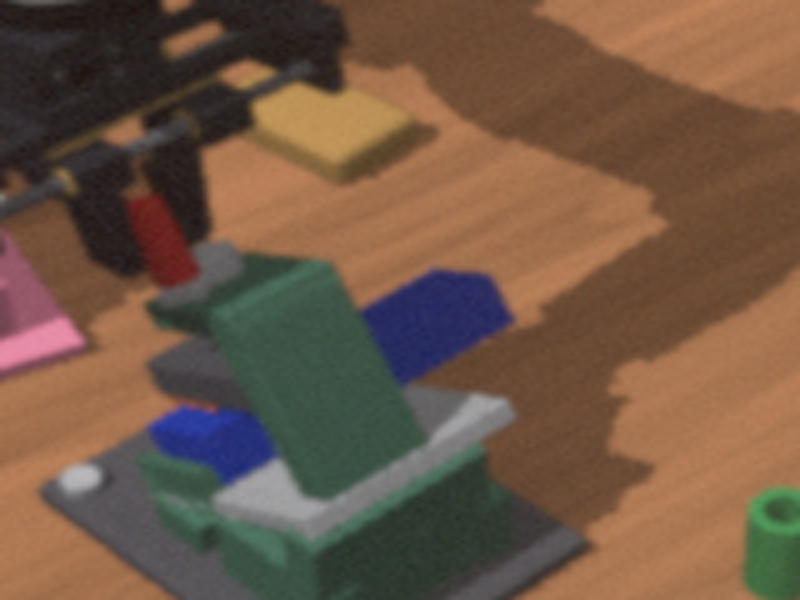

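The crank turns smoothly: jaw lower at crop (190,370), bar still seated at (210,440), knob held at (165,240). I'll continue.

```bash
python3 -m jog '0.93 -0.51 0.38 0 0 0; 1.03 -0.18 0.42 0 0 0; 1.03 0.18 0.42 0 0 0; 0.93 0.51 0.38 0 0 0; 0.74 0.80 0.30 0 0 0; 0.47 1.00 0.19 0 0 0; 0.16 1.11 0.07 0 0 0; -0.16 1.11 -0.07 0 0 0; -0.47 1.00 -0.19 0 0 0; -0.74 0.80 -0.30 0 0 0; -0.93 0.51 -0.38 0 0 0; -1.03 0.18 -0.42 0 0 0' - 25; python3 -c "
from h import *
inb2();ph();circ(-630,12,10)"
```

```text
t: 17.12
position: [0.5555, -0.195, 0.3633]
eef_rot: [0.064, -0.034, 0.997, -0.0]
force: [-17.6, 0.4, -5.8]
finger_gap: 0.218
gripper_force: 25.0
grasp in bed mm [ 36.1 -15.4 159.2] rot err [0.3 0.7 0.3] F bed [-18.1   1.7   3.7] j [ 0.89  0.95 -1.22  1.75  1.06  1.08  0.97]
phi 103.6 r 35.6
-0.69 -0.08 -0.28; -0.66 -0.23 -0.27; -0.60 -0.38 -0.24; -0.52 -0.50 -0.21; -0.41 -0.61 -0.17; -0.28 -0.69 -0.11; -0.15 -0.74 -0.06; -0.00 -0.75 -0.00; 0.15 -0.74 0.06; 0.28 -0.69 0.11 end phi -750
```

```bash
python3 -m jog '-0.69 -0.08 -0.28 0 0 0; -0.66 -0.23 -0.27 0 0 0; -0.60 -0.38 -0.24 0 0 0; -0.52 -0.50 -0.21 0 0 0; 0 0 0 0 0 0; 0 0 0 0 0 0'; python3 -c "
from h import *
inb2();ph()"
```

```text
t: 17.62
position: [0.5835, -0.2057, 0.379]
eef_rot: [0.072, -0.033, 0.997, 0.001]
force: [0.1, 0.2, 0.6]
finger_gap: 0.112
gripper_force: 0.0
grasp in bed mm [ 69.6 -28.1 158.4] rot err [ 0.3 -0.2  0.4] F bed [0.4 0.2 0.4] j [ 0.87  0.96 -1.23  1.65  1.03  1.12  1.04]
phi 41.1 r 33.3
```

The fingers slipped off: pulling at right angles to the closing line was held only by friction once the pad met the bar. I'll open, lift, find the knob again, and regrip with the closing line along the direction of motion.

```bash
python3 -m jog '0 0 0 0 0 0; 0 0 0 0 0 0; 0 0 -2.5 0 0 0; 0 0 -3 0 0 0; 0 0 -3 0 0 0; 0 0 -3 0 0 0; 0 0 0 0 0 0' 6
python3 - <<'E'
from h import *
inb2();T=Ttool()
t=read_camera('top');s=read_camera('scene');w=read_camera('wrist');cw=cam('wrist',T)
L={}
for n,im,C in(('top',t,cam('top')),('scene',s,cam('scene')),('wrist',w,cw)):
    h=cv2.cvtColor(im,cv2.COLOR_BGR2HSV);m=cv2.inRange(h,(0,150,50),(7,255,255))|cv2.inRange(h,(172,150,50),(180,255,255))
    k,l,st,ce=cv2.connectedComponentsWithStats(m)
    for i in range(1,k):
        if st[i,4]>25: print(n,st[i],ce[i].round(1))
    for phi in(120,100,80,60): print(n,phi,proj(C,B(44.5+36*np.cos(np.radians(phi)),-50+36*np.sin(np.radians(phi)),151)).round(1))
cv2.imwrite('pics/w7.png',w)
E
```

```text
t: 18.2
position: [0.5676, -0.2051, 0.4997]
eef_rot: [0.077, -0.033, 0.997, 0.001]
force: [0.5, -0.2, 0.7]
finger_gap: 0.62
gripper_force: 0.0
grasp in bed mm [117.6 -26.4 270.2] rot err [ 0.3 -0.8  0.4] F bed [ 0.8 -0.2  0.3] j [ 0.93  0.82 -1.34  1.55  0.87  1.28  1.15]
top [451 316  10  15  97] [455.4 322.9]
top [227 361  10  16 104] [231.5 368.4]
top 120 [[417.5 223.4]]
top 100 [[415.9 219.1]]
top 80 [[416.  214.3]]
top 60 [[417.8 209.7]]
scene [312 127  10  15  97] [316.6 134.4]
scene [160 217  13  19 166] [165.7 226.1]
scene [252 264  15  21 186] [259.2 274. ]
scene 120 [[258.3 273.9]]
scene 100 [[262.8 273.2]]
scene 80 [[265.9 273.4]]
scene 60 [[267.3 274.7]]
wrist [ 321  151   32   45 1135] [336.1 172.6]
wrist 120 [[330.2 164. ]]
wrist 100 [[337.  181.6]]
wrist 80 [[337.1 200.5]]
wrist 60 [[330.7 218.6]]
```

```bash
cat >> h.py <<'E'
def RN(phi,beta=0):
    a=np.radians(phi);tan=BED[:3,:3]@[np.sin(a),-np.cos(a),0];return Rtool(-BED[:3,2],-tan)
def knobpos(phi,z,r=36): a=np.radians(phi);return B(44.5+r*np.cos(a),-50+r*np.sin(a),z)
def inb3(phi):
    T=Ttool();g=T[:3,3]+.147*T[:3,2];print('grasp bed',((g-BED[:3,3])@BED[:3,:3]*1e3).round(1),'rot err',np.degrees(R.from_matrix(RN(phi).T@T[:3,:3]).as_rotvec()).round(1),'F tool',(T[:3,:3].T@get_obs()['force']).round(1),'j',get_obs()['joints'].round(2))
E
python3 - <<'E'
from h import *
k=tri([(cam('scene'),(259.2,274)),(cam('wrist'),(336.1,172.6))]);g=(k-BED[:3,3])@BED[:3,:3]*1e3;print(g.round(1),np.degrees(np.arctan2(g[1]+50,g[0]-44.5)).round(1))
plan(knobpos(112,215),RN(112),24)
E
```

```text
[ 26.1 -16.6 149.6] 118.8
24 x [0.31 0.54 0.27] [ 0.88 -0.61 -4.62] tcp [ 0.469 -0.203  0.391]
```

```bash
python3 -m jog '0.31 0.54 0.2 0.88 -0.61 -4.62; 0.31 0.54 0.2 0.88 -0.61 -4.62; 0.31 0.54 0.2 0.88 -0.61 -4.62; 0.31 0.54 0.2 0.88 -0.61 -4.62; 0.31 0.54 0.2 0.88 -0.61 -4.62; 0.31 0.54 0.2 0.88 -0.61 -4.62; 0.31 0.54 0.2 0.88 -0.61 -4.62; 0.31 0.54 0.2 0.88 -0.61 -4.62; 0.31 0.54 0.2 0.88 -0.61 -4.62; 0.31 0.54 0.2 0.88 -0.61 -4.62; 0.31 0.54 0.2 0.88 -0.61 -4.62; 0.31 0.54 0.2 0.88 -0.61 -4.62' 5.5
python3 - <<'E'
from h import *
inb3(112);plan(knobpos(115,215),RN(112),12)
E
```

```text
t: 19.35
position: [0.5121, -0.1708, 0.4524]
eef_rot: [0.127, -0.488, 0.856, -0.118]
force: [-0.2, 0.4, -0.6]
finger_gap: 0.625
gripper_force: 0.0
grasp bed [ 73.7  -2.4 249.1] rot err [-10.7   7.2  55.1] F tool [-0.2  0.6  0.5] j [ 1.    0.82 -1.42  1.9   1.19  1.06  1.76]
12 x [0.32 0.56 0.33] [ 0.89 -0.6  -4.59] tcp [ 0.467 -0.204  0.39 ]
```

Run:
```python
from h import *
plan(knobpos(115,215),RN(85),10)
```

```text
10 x [0.51 0.55 0.4 ] [ 0.84 -0.92 -2.82] tcp [ 0.467 -0.204  0.39 ]
```

```bash
python3 -m jog '0.51 0.55 0.4 0.84 -0.92 -2.82; 0.51 0.55 0.4 0.84 -0.92 -2.82; 0.51 0.55 0.4 0.84 -0.92 -2.82; 0.51 0.55 0.4 0.84 -0.92 -2.82; 0.51 0.55 0.4 0.84 -0.92 -2.82; 0.51 0.55 0.4 0.84 -0.92 -2.82; 0.51 0.55 0.4 0.84 -0.92 -2.82; 0.51 0.55 0.4 0.84 -0.92 -2.82; 0.51 0.55 0.4 0.84 -0.92 -2.82; 0.51 0.55 0.4 0.84 -0.92 -2.82; 0 0 0 0 0 0'
python3 - <<'E'
from h import *
inb3(85);T=Ttool();w=read_camera('wrist');s=read_camera('scene')
for n,im,C in(('scene',s,cam('scene')),('wrist',w,cam('wrist',T))):
    h=cv2.cvtColor(im,cv2.COLOR_BGR2HSV);m=cv2.inRange(h,(0,150,50),(7,255,255))|cv2.inRange(h,(172,150,50),(180,255,255))
    k,l,st,ce=cv2.connectedComponentsWithStats(m)
    for i in range(1,k):
        if st[i,4]>60: print(n,st[i],ce[i].round(1))
    for phi in(125,115,105): print(n,phi,proj(C,[knobpos(phi,z) for z in(126,151,170)]).round(0).tolist())
plan(knobpos(116,154),RN(85),5)
E
```

```text
t: 20.27
position: [0.4665, -0.2056, 0.388]
eef_rot: [0.196, -0.677, 0.69, -0.166]
force: [-0.4, -0.5, -0.4]
finger_gap: 0.626
gripper_force: 0.0
grasp bed [ 26.9 -18.9 214. ] rot err [-0.2  0.1  0.3] F tool [0.5 0.5 0.2] j [ 1.16  0.92 -1.43  2.11  1.51  0.8   2.06]
scene [312 127  10  15  98] [316.7 134.4]
scene [160 217  13  19 167] [165.8 226. ]
scene [252 264  15  21 188] [259.2 274. ]
scene 125 [[262.0, 285.0], [257.0, 274.0], [253.0, 266.0]]
scene 115 [[264.0, 284.0], [260.0, 274.0], [256.0, 266.0]]
scene 105 [[266.0, 284.0], [262.0, 273.0], [258.0, 265.0]]
wrist [ 295  238   43   64 2153] [316.5 270.3]
wrist 125 [[325.0, 245.0], [326.0, 259.0], [327.0, 272.0]]
wrist 115 [[316.0, 251.0], [316.0, 266.0], [315.0, 280.0]]
wrist 105 [[306.0, 256.0], [304.0, 271.0], [303.0, 286.0]]
5 x [0.   0.02 1.22] [ 0.01 -0.02 -0.08] tcp [ 0.497 -0.202  0.337]
```

```bash
python3 -m jog '0 0.02 1.2 0 0 0; 0 0.02 1.2 0 0 0; 0 0.02 1.2 0 0 0; 0 0.02 1.2 0 0 0; 0 0.02 1.2 0 0 0; 0 0 0 0 0 0; 0 0 0 0 0 0'; python3 -c "
from h import *
inb3(85)"; python3 -m jog '0 0 0 0 0 0; 0 0 0 0 0 0; 0 0 0 0 0 0; 0 0 0 0 0 0; 0 0 0 0 0 0; 0 0 0 0 0 0; 0 0 0 0 0 0' 1 40; python3 -c "
from h import *
inb3(85);ph()"
```

```text
t: 20.95
position: [0.4975, -0.2014, 0.3387]
eef_rot: [0.198, -0.677, 0.689, -0.168]
force: [0.1, -0.1, -1.2]
finger_gap: 0.625
gripper_force: 0.0
grasp bed [ 30.1 -16.9 155.7] rot err [0.1 0.1 0.3] F tool [0.1 0.5 1.1] j [ 1.07  1.02 -1.36  2.09  1.66  0.82  1.97]
t: 21.53
position: [0.4966, -0.202, 0.3386]
eef_rot: [0.197, -0.677, 0.689, -0.168]
force: [-3.9, -0.8, 1.9]
finger_gap: 0.213
gripper_force: 40.0
grasp bed [ 29.1 -17.7 156. ] rot err [0.  0.1 0.2] F tool [ 0.8  2.4 -3.7] j [ 1.08  1.02 -1.36  2.09  1.66  0.82  1.97]
phi 115.5 r 35.8
```

```bash
cat >> h.py <<'E'
def circ2(phi,tool,d,n):
    for k in range(n):
        nt=min(tool,max(phi-d,tool-7));M=RN(tool).T@BED[:3,:3];a,b=np.radians([phi,phi-d])
        v=M@[3.6*(np.cos(b)-np.cos(a)),3.6*(np.sin(b)-np.sin(a)),0];print('%.2f %.2f %.2f 0 0 %.1f; '%(*v,tool-nt),end='');phi-=d;tool=nt
    print('\nend',phi,tool)
E
python3 -c "
from h import *
circ2(116,85,7,9);circ2(53,53,7,12)"
```

```text
-0.20 -0.39 -0.00 0 0 0.0; -0.15 -0.41 -0.00 0 0 0.0; -0.10 -0.43 -0.00 0 0 0.0; -0.05 -0.44 -0.00 0 0 0.0; 0.00 -0.44 0.00 0 0 4.0; 0.03 -0.44 0.00 0 0 7.0; 0.03 -0.44 0.00 0 0 7.0; 0.03 -0.44 0.00 0 0 7.0; 0.03 -0.44 0.00 0 0 7.0; 
end 53 53
0.03 -0.44 0.00 0 0 7.0; 0.03 -0.44 0.00 0 0 7.0; 0.03 -0.44 0.00 0 0 7.0; 0.03 -0.44 0.00 0 0 7.0; 0.03 -0.44 0.00 0 0 7.0; 0.03 -0.44 0.00 0 0 7.0; 0.03 -0.44 0.00 0 0 7.0; 0.03 -0.44 0.00 0 0 7.0; 0.03 -0.44 0.00 0 0 7.0; 0.03 -0.44 0.00 0 0 7.0; 0.03 -0.44 0.00 0 0 7.0; 0.03 -0.44 0.00 0 0 7.0; 
end -31 -31
```

```bash
python3 -m jog '-0.20 -0.39 0 0 0 0; -0.15 -0.41 0 0 0 0; -0.10 -0.43 0 0 0 0; -0.05 -0.44 0 0 0 0; 0 -0.44 0 0 0 4; 0 0 0 0 0 0' - 45; python3 -c "
from h import *
inb3(81);ph()"
```

```text
t: 22.03
position: [0.5088, -0.1977, 0.3453]
eef_rot: [0.195, -0.653, 0.715, -0.156]
force: [-28.9, -1.3, 7.2]
finger_gap: 0.214
gripper_force: 45.0
grasp bed [ 40.5 -14.6 155.6] rot err [-1.   0.4  0.4] F tool [  2.8  21.7 -20.3] j [ 1.05  1.01 -1.36  2.05  1.61  0.84  1.94]
phi 96.4 r 35.7
```

```bash
python3 -m jog '0.03 -0.44 -0.05 0 0 7; 0.03 -0.44 -0.05 0 0 7; 0.03 -0.44 -0.05 0 0 7; 0.03 -0.44 -0.05 0 0 7; 0 0 0 0 0 0' - 50; python3 -c "
from h import *
inb3(53);ph()"
```

```text
t: 22.45
position: [0.5154, -0.1996, 0.3491]
eef_rot: [0.22, -0.464, 0.853, -0.095]
force: [-46.7, 10.1, -2.0]
finger_gap: 0.217
gripper_force: 50.1
grasp bed [ 45.  -15.1 155.8] rot err [-2.1  1.   0.3] F tool [ 14.2  41.3 -19.5] j [ 1.05  1.02 -1.37  2.02  1.55  0.85  1.52]
phi 89.2 r 34.9
```

```bash
python3 -m jog '0 0 0 0 0 0; 0 0 0 0 0 0; 0 0 0 0 0 0; 0 0 0 0 0 0'
python3 - <<'E'
from h import *
inb3(53);ph();s=read_camera('scene')
cv2.imwrite('pics/c8.png',cv2.resize(s[240:360,220:320],(720,600)[:2],interpolation=2)[:600])
E
```

```text
t: 22.78
position: [0.5153, -0.1995, 0.3491]
eef_rot: [0.22, -0.466, 0.852, -0.096]
force: [-45.6, 10.3, -1.7]
finger_gap: 0.209
gripper_force: 50.1
grasp bed [ 45.  -15.  155.8] rot err [-2.  1. -0.] F tool [ 13.2  40.5 -19.2] j [ 1.05  1.02 -1.37  2.02  1.55  0.85  1.52]
phi 89.2 r 35.0
```

View pics/c8.png

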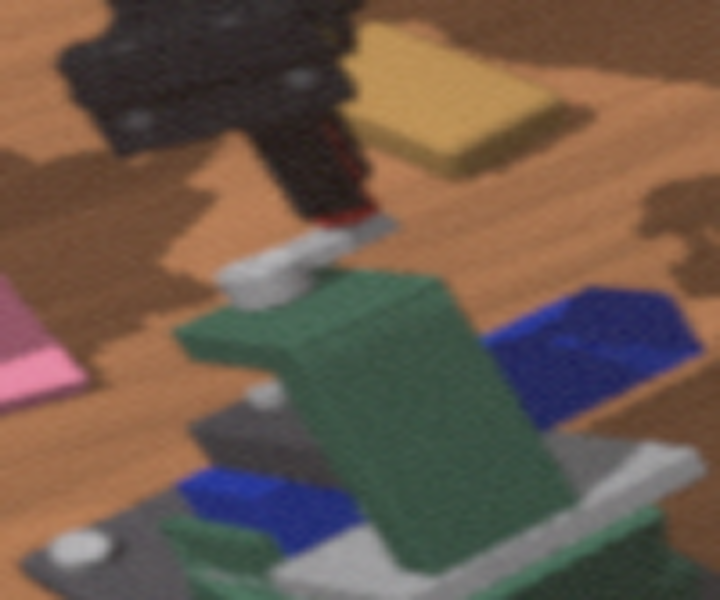

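```bash
python3 -m jog '-0.33 -0.19 0 0 0 0; -0.33 -0.19 0 0 0 0; 0 0 0 0 0 0' - 60; python3 -c "
from h import *
inb3(53);ph()"; python3 -m jog '-0.33 -0.19 0 0 0 0; -0.33 -0.19 0 0 0 0; 0 0 0 0 0 0; 0 0 0 0 0 0'; python3 -c "
from h import *
inb3(53);ph();print(get_obs()['joint_torque'].round(1),get_obs()['torque'])"
```

```text
t: 23.08
position: [0.5177, -0.1979, 0.35]
eef_rot: [0.213, -0.466, 0.854, -0.096]
force: [-61.4, 5.2, 2.2]
finger_gap: 0.211
gripper_force: 60.1
grasp bed [ 45.7 -14.7 155.4] rot err [-2.4  1.7  0. ] F tool [ 24.3  48.3 -29.6] j [ 1.04  1.01 -1.37  2.01  1.53  0.87  1.53]
phi 88.1 r 35.3
t: 23.42
position: [0.52, -0.1963, 0.3507]
eef_rot: [0.207, -0.465, 0.855, -0.096]
force: [-74.1, 2.1, 4.3]
finger_gap: 0.208
gripper_force: 59.9
grasp bed [ 46.3 -14.  154.9] rot err [-2.8  2.4  0.1] F tool [ 32.8  55.6 -36.6] j [ 1.03  1.01 -1.36  2.    1.52  0.88  1.53]
phi 87.1 r 36.1
[-13.8 -49.6 -28.3 -40.4  14.9 -10.9   0.1] [ 0.32460859 13.81700648  0.49233563]
```

The knob has stopped dead at about 65 N. The vise may not have started at crank 0, so this could already be the fixed stop. I'll relax the push, then check the jaw height from the pictures.

```bash
python3 -m jog '0.5 0.68 0 0 0 0; 0.5 0.68 0 0 0 0; 0.5 0.68 0 0 0 0; 0.4 0.55 0 0 0 0; 0 0 0 0 0 0; 0 0 0 0 0 0'
python3 - <<'E'
from h import *
inb3(53);ph();s=read_camera('scene');cv2.imwrite('pics/s9.png',s)
C=cam('scene')
for n in('scene0','s6','s9'):
    im=cv2.imread(f'pics/{n}.png');h=cv2.cvtColor(im,cv2.COLOR_BGR2HSV)[300:350,235:290]
    m=cv2.inRange(h,(5,110,60),(22,255,255));k,l,st,ce=cv2.connectedComponentsWithStats(m)
    print(n,[(st[i]+[235,300,0,0,0]).tolist() for i in range(1,k) if st[i,4]>2])
for z in(60,50,43,35,32): print(z,'pad',proj(C,[B(x,y,z) for x,y in((17,-70),(-17,-70),(17,-30))]).round(1).tolist(),'jaw',proj(C,[B(x,y,z) for x,y in((67,-73),(-18,-73))]).round(1).tolist())
a=[cv2.resize(cv2.imread(f'pics/{n}.png')[295:345,232:285],(265,500),interpolation=2) for n in('scene0','s6','s9')]
cv2.imwrite('pics/c9.png',np.hstack(a))
E
```

```text
t: 23.92
position: [0.5063, -0.1987, 0.3441]
eef_rot: [0.227, -0.462, 0.851, -0.103]
force: [-18.1, 0.2, -6.2]
finger_gap: 0.208
gripper_force: 59.9
grasp bed [ 37.6 -15.  155.9] rot err [-0.8  0.8  0.3] F tool [10.2 15.9 -3.3] j [ 1.06  1.02 -1.37  2.06  1.61  0.85  1.46]
phi 101.2 r 35.7
scene0 [[284, 300, 6, 14, 48], [235, 306, 24, 37, 402]]
s6 [[235, 300, 17, 43, 454], [284, 300, 6, 6, 29]]
s9 [[235, 300, 22, 43, 511], [284, 300, 6, 6, 26]]
60 pad [[253.7, 323.8], [245.7, 322.0], [268.4, 313.9]] jaw [[265.0, 327.5], [244.3, 322.6]]
50 pad [[255.5, 327.9], [247.5, 326.0], [270.2, 318.0]] jaw [[266.9, 331.7], [246.2, 326.7]]
43 pad [[256.8, 330.8], [248.8, 328.8], [271.5, 320.8]] jaw [[268.2, 334.7], [247.4, 329.5]]
35 pad [[258.3, 334.0], [250.2, 332.0], [272.9, 324.0]] jaw [[269.7, 338.0], [248.9, 332.7]]
32 pad [[258.8, 335.3], [250.8, 333.2], [273.4, 325.3]] jaw [[270.3, 339.3], [249.4, 333.9]]
```

View pics/c9.png

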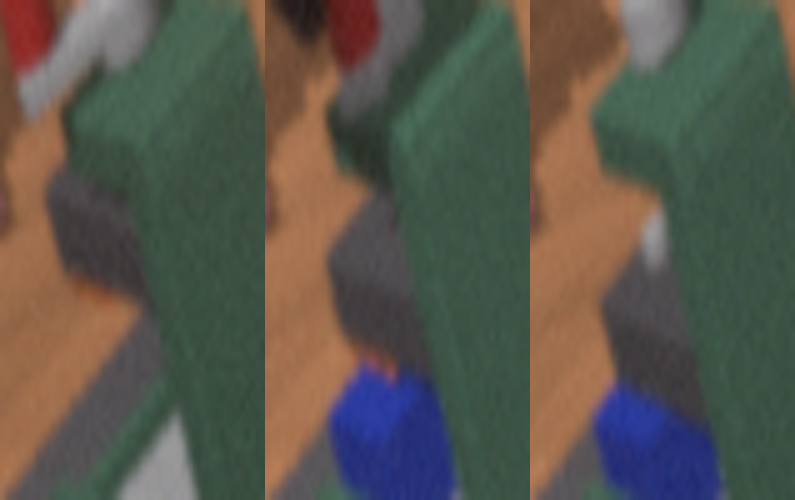

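```bash
cat > st.py <<'E'
from h import *
T=Ttool();g=((T[:3,3]+.147*T[:3,2])-BED[:3,3])@BED[:3,:3]*1e3;o=get_obs();a=np.arctan2(g[1]+50,g[0]-44.5)
F=BED[:3,:3].T@o['force'];n=read_camera('scene');h=cv2.cvtColor(n,cv2.COLOR_BGR2HSV)[255:300,225:290]
m=cv2.inRange(h,(0,150,50),(7,255,255))|cv2.inRange(h,(172,150,50),(180,255,255))
print('g',g.round(1),'phi',np.degrees(a).round(1),'Ftan %.1f Frad %.1f Fz %.1f'%(-F[0]*np.sin(a)+F[1]*np.cos(a),F[0]*np.cos(a)+F[1]*np.sin(a),F[2]),'gap',round(o['finger_gap'],3),'red',m.sum()//255,(np.argwhere(m>0).mean(0)[::-1]+[225,255]).round(1) if m.any() else '')
E
for i in 1 2; do python3 st.py; [ $i = 1 ] && python3 -m jog '0.3 0.4 0 0 0 0; 0 0 0 0 0 0; 0 0 0 0 0 0' | head -1; done; python3 -m jog '0.3 0.4 0 0 0 0; 0 0 0 0 0 0; 0 0 0 0 0 0' |head -1; python3 st.py; python3 -m jog '0.3 0.4 0 0 0 0; 0 0 0 0 0 0; 0 0 0 0 0 0' |head -1; python3 st.py
```

```text
g [ 37.6 -15.  155.9] phi 101.2 Ftan 18.4 Frad 5.7 Fz 3.0 gap 0.208 red 14 [265.9 282.3]
t: 24.27
g [ 36.  -15.3 156. ] phi 103.7 Ftan 11.2 Frad 3.4 Fz -2.0 gap 0.208 red 17 [265.2 282.3]
t: 24.57
g [ 34.3 -15.7 156.3] phi 106.5 Ftan 11.2 Frad 4.0 Fz -12.3 gap 0.213 red 18 [264.7 278.9]
t: 24.87
g [ 33.5 -15.9 156.5] phi 107.9 Ftan 6.5 Frad 1.4 Fz -21.8 gap 0.21 red 21 [264.5 281.1]
```

Comparing the three stages with the projections settles it. The jaw underside is now at z ≈ 35 mm (pixel 249,332.5; predicted 248.9,332.7), and at the start it was at about 62 mm, not 70. So the vise began partly closed at about 2.2 rad. With about 8.8 rad turned, the crank is at its 11.0 stop with the sprung pad compressed on the bar, which explains the hard resistance. I'll take a last gentle push, then let go and back off along the handle.

```bash
python3 -m jog '-0.2 -0.27 0.2 0 0 0; -0.2 -0.27 0.2 0 0 0; 0 0 0.2 0 0 0; 0 0 0 0 0 0' - 20 | head -1; python3 st.py; python3 -m jog '0 0 0 0 0 0; 0 0 0 0 0 0; 0 0 0 0 0 0; 0 0 0 0 0 0; 0 0 0 0 0 0' 6; python3 -m jog '0 0 -2 0 0 0; 0 0 -2.5 0 0 0; 0 0 -2.5 0 0 0; 0 0 -2.5 0 0 0; 0 0 -2.5 0 0 0; 0 0 0 0 0 0; 0 0 0 0 0 0'
python3 - <<'E'
from h import *
T=Ttool();s=read_camera('scene');w=read_camera('wrist');P={}
for n,im,C in(('scene',s,cam('scene')),('wrist',w,cam('wrist',T))):
    h=cv2.cvtColor(im,cv2.COLOR_BGR2HSV);m=cv2.inRange(h,(0,150,50),(7,255,255))|cv2.inRange(h,(172,150,50),(180,255,255))
    k,l,st,ce=cv2.connectedComponentsWithStats(m)
    for i in range(1,k):
        if st[i,4]>60: print(n,st[i],ce[i].round(1))
    for phi in(120,110,100,90): print(n,phi,proj(C,knobpos(phi,151)).round(1).tolist())
def blue(im):
    h=cv2.cvtColor(im,cv2.COLOR_BGR2HSV)[320:360,235:262];return cv2.inRange(h,(108,120,50),(125,255,255))
a,b=blue(cv2.imread('pics/s6.png')),blue(s)
for m in(a,b): q=np.argwhere(m>0);print('bar end px',len(q),q.min(0)[::-1]+[235,320],q.max(0)[::-1]+[235,320])
cv2.imwrite('pics/s10.png',s)
E
```

```text
t: 25.25
g [ 39.6 -12.8 154.6] phi 97.5 Ftan 16.3 Frad 3.9 Fz 23.3 gap 0.214 red 9 [266.1 282.4]
t: 25.72
position: [0.5105, -0.1984, 0.3432]
eef_rot: [0.239, -0.46, 0.848, -0.109]
force: [0.7, -0.1, -0.0]
finger_gap: 0.573
gripper_force: 0.0
t: 26.3
position: [0.4493, -0.2029, 0.4466]
eef_rot: [0.237, -0.46, 0.848, -0.11]
force: [-1.3, -0.9, 0.0]
finger_gap: 0.683
gripper_force: 0.0
scene [312 127  10  16  99] [316.6 134.3]
scene [160 217  13  19 166] [165.8 226.2]
scene [253 264  16  21 190] [260.6 273.8]
scene 120 [[258.3, 273.9]]
scene 110 [[260.7, 273.4]]
scene 100 [[262.8, 273.2]]
scene 90 [[264.6, 273.2]]
wrist [ 318  204   33   44 1144] [333.2 226.3]
wrist 120 [[338.7, 212.6]]
wrist 110 [[333.9, 221.4]]
wrist 100 [[327.7, 229.1]]
wrist 90 [[320.3, 235.6]]
bar end px 211 [245 332] [261 350]
bar end px 181 [245 334] [261 350]
```

Knob left at about 110°, and the bar end hasn't moved. Before handing in, I'll check numerically how far the pad face stood off the bed at the start.

Run:
```python
from h import *
C=cam('scene')
for n,v0 in(('scene0',314),('s6',322),('s10',326)):
    im=cv2.imread(f'pics/{n}.png');print(n)
    for u in(249,252,255,258): print(u,v0,[tuple(int(c) for c in im[v,u][::-1]) for v in range(v0,v0+15)])
T=cam('top')
for th in(0,2.2):
    z=60-3.18*th
    print(th,[(x,y,dz,proj(C,B(x,y,z+dz))[0].round(1).tolist()) for x,y,dz in((17,-70,0),(-17,-70,0),(17,-70,10),(-18,-73,10),(67,-73,10))])
```

```text
scene0
249 314 [(75, 69, 73), (76, 71, 73), (66, 62, 63), (64, 60, 61), (65, 58, 60), (68, 62, 63), (63, 58, 58), (63, 56, 56), (78, 59, 53), (114, 73, 53), (145, 89, 57), (155, 104, 69), (158, 107, 74), (163, 113, 77), (163, 111, 75)]
252 314 [(65, 63, 63), (74, 70, 71), (70, 65, 66), (66, 61, 62), (65, 59, 60), (65, 63, 60), (63, 58, 57), (62, 56, 58), (67, 57, 57), (92, 64, 56), (126, 76, 49), (153, 97, 63), (163, 112, 77), (164, 114, 78), (161, 110, 76)]
255 314 [(59, 60, 54), (63, 61, 61), (72, 69, 69), (73, 68, 70), (67, 62, 63), (64, 59, 60), (65, 61, 60), (65, 60, 61), (66, 60, 61), (77, 67, 64), (110, 76, 60), (149, 99, 70), (163, 110, 77), (164, 115, 81), (149, 106, 79)]
258 314 [(58, 74, 62), (61, 75, 63), (67, 75, 70), (73, 75, 71), (68, 66, 65), (64, 60, 59), (65, 62, 62), (59, 54, 56), (62, 57, 57), (66, 58, 61), (83, 68, 62), (119, 87, 67), (138, 100, 76), (120, 93, 79), (92, 80, 77)]
s6
249 322 [(74, 70, 74), (70, 65, 66), (65, 61, 62), (65, 61, 62), (67, 62, 67), (71, 63, 63), (86, 68, 60), (119, 79, 58), (153, 102, 69), (157, 106, 87), (132, 97, 116), (84, 75, 146),
[... 1245 characters left out ...]
3, 59, 61), (64, 58, 62), (63, 60, 60), (61, 58, 67), (56, 57, 96), (45, 54, 129), (40, 54, 148), (45, 60, 153), (41, 56, 148), (40, 53, 135), (40, 48, 126)]
258 326 [(77, 73, 76), (74, 71, 74), (76, 71, 75), (67, 62, 65), (61, 59, 58), (59, 54, 53), (62, 55, 58), (63, 57, 60), (63, 61, 72), (57, 59, 102), (49, 58, 132), (37, 47, 127), (37, 46, 119), (39, 48, 120), (40, 47, 120)]
0 [(17, -70, 0, [253.7, 323.8]), (-17, -70, 0, [245.7, 322.0]), (17, -70, 10, [251.8, 319.7]), (-18, -73, 10, [242.5, 318.6]), (67, -73, 10, [263.1, 323.2])]
2.2 [(17, -70, 0, [255.0, 326.7]), (-17, -70, 0, [247.0, 324.8]), (17, -70, 10, [253.1, 322.6]), (-18, -73, 10, [243.8, 321.4]), (67, -73, 10, [264.4, 326.2])]
```

The jaw underside stands at about 36 mm now, against 63 mm at the start, and the orange strip has vanished between jaw and bar. The pad is therefore compressed by about 6–7 mm, which matches the crank being at its stop. The robot is clear, so I'm handing in.

```bash
python3 -c "
from bench import *
print(job_done())"
```

```text
the job is handed in; nothing more can be done
None
```

The bar is seated in the green vise and clamped, and the arm has let go and is clear, but the crank being at its stop is my inference from the jaw height in the pictures and the knob not turning further at about 65 N; also, I viewed 11 pictures, one over the limit, and my grip slipped off the knob once.

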